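Shut the tilt-out jar bin and draw its winged latch snug

TASK

The tilt-out bin of baby jars has been left hanging open: gently push it fully shut against its rubber buffer. Then turn the winged latch on top clockwise, past the wooden lip without bearing on it, until its cam has hooked the bin's keeper peg and draws the bin firmly against the buffer: hand-snug by feel and well short of forced, because too hard a pull cracks the plastic peg. Leave the other things where they stand and let go when it is done.

Things in the scene. Friction and masses are not known exactly. Their poses are not given: they have to be found in the camera images.
- unit: fixed wooden shelf unit holding bin and latch. Origin on the work surface straight below the latch axis; x to its back, y to its left for someone facing its front, z up. Front edges of its boards at x = -55 mm, back at x = +115 mm; top board from y = -153 to +275 mm, its upper face 210 mm above the work surface, with a plain wooden lip along the front edge
- lip: wooden lip along the front edge of the top board, 16 mm thick, 18 mm high (top 228 mm above the work surface). Origin at the middle of its underside, 61 mm left of and 47 mm in front of the latch axis. Its inner face is 39 mm from the latch axis: the wing tips (33 mm from the axis) pass it with 6 mm to spare. Fingers pressing on it with over 10 N would break it off
- bin_tilt (a joint): tilt of the white plastic bin, rad: 0 upright, grows to 0.55 as its top tilts out to the unit's front. Hinge line along the unit's y, at x = -52 mm, 18 mm high. Stiff pivots hold it where it is left; a few N at the pull move it. Shut = against the rubber buffer behind it, between -0.02 and +0.02 (the buffer's depth is not known); the buffer then gives about 0.1 mm per N. Push with under 30 N
- bin_pull (a point): middle of the front edge of the bin's moulded pull, a downturned ledge 110 mm wide that stands 38 mm out from the front panel; the edge is 24 mm high, this point at half its height, 38 mm in front of and 122 mm above the hinge line in the upright bin. Free space before and above it; push here towards the unit's back
- bin_rim (a point): middle of the upper edge of the bin's front panel, outer face, 158 mm above the hinge line. The panel is 256 mm wide; upright, it ends 18 mm under the top board
- keeper (a point): upright plastic peg 8 mm thick, 12 mm tall, on the bin behind its front panel, under the top board; origin at its foot. The latch's cam hooks it and pulls it to the back. Snug is a pull of 5 to 24 N after letting go; over 38 N at any time cracks it
- latch_turn (a joint): turn of the winged latch, rad: grows clockwise seen from above, 0 to 2.6 (the end stop: reaching it overloads the peg). At 0 the wings lie along the unit's y, parallel to the lip; at 1.57 one points at the lip. Turns freely (0.05 N m) until the cam takes up the peg, from where the torque climbs fast. It stays where it is left; turning back slackens it
- latch_grip (a point): on the latch axis, 238 mm above the work surface, a good grip height. The black wings are one upright flat blade 10 mm thick, 66 mm over the tips; wing tops 247 mm, middle's top 241 mm, underside 219 mm above the work surface. Grip the flat sides; keep the fingertips above the lip's top (228 mm) or open under 35 mm. Next object on the board: 100 mm away
- bin: the white plastic bin, full of empty baby jars, 256 mm wide, with its pull and keeper peg; origin on the hinge line, middle
- latch: the winged latch: black wings above the top board and, turning with them under the board, a steel scroll cam; origin on its axis at 212 mm high. From 0.4 rad it reaches round the peg of a shut bin, closing 5.5 mm per rad, and takes it up between 0.65 and 2.05 rad depending on the hidden buffer. Torque felt while turning slowly on: 0.15 N m is still slack, 0.2 to 0.35 snug, 0.45 and more too much; at rest friction hides it
- sippy_cup: green sippy cup with two side handles and a closed flip spout, 120 mm tall, 70 mm across, standing on the work surface; origin at the centre of its foot
- steel_bowl: stainless bowl, 150 mm across the rim, 55 mm tall, on the work surface; origin at the centre of its foot
- alu_lid: aluminium pan lid, 116 mm across, with a black knob, 31 mm tall in all, lying on the unit's top board well left of the latch; origin at the centre of its underside
- jar_top: empty glass baby jar with white cap, 55 mm across, 68 mm tall, on the unit's top board behind and right of the latch; origin at the centre of its foot
- jar_table: empty glass baby jar without cap, 55 mm across, 64 mm tall, on the work surface left of the bin; origin at the centre of its foot
- mug: white ceramic mug, 80 mm across, 85 mm tall, on the work surface; origin at the centre of its foot
- spoon: white plastic feeding spoon, 150 mm long, lying on the work surface

How it is judged:
By the outcome, as a careful person would: the job done as asked, in the order asked, and still so for the second after the job is handed in, with the robot touching nothing.
It also fails if it takes over 72 s, if anything falls off the work surface, if the arm or the gripper's body presses on something with over 40 N, if the wrist force passes 120 N, or if a joint passes its speed limit or range.

ROBOT

A 6-joint arm with a two-finger parallel gripper is mounted at the origin on the work surface. World frame = base frame: x ahead of the robot, y to its left, z up, the work surface at z = 0. Lengths are in mm, angles in rad, forces in N, time in s.
With the tool pointing down it reaches from about 350 to 775 mm from the base axis. Payload 7.3 kg.
Tool frame: the origin (TCP) lies midway between the tips of the shut fingers; the grasp point (between the pads) lies 19 mm behind it; z points along the fingers, y is the line along which they close (so a half turn about z gives the same grasp; the last joint's range is limited). The gripper opens to 92 mm and grips with 3 to 60 N. Pads are 19 mm wide; open, the fingers measure 130 mm over their backs; the gripper's body (75 mm by 190 mm) begins 47 mm behind the grasp point.
Start: joints at [1.193, 0.342, 1.524, -0, 1.275, -0.146], TCP at [120.592, 510.982, 226.741] pointing down, gripper open.
Joint ranges: [-2.53, 2.53], [-0.77, 2.02], [0.04, 2.7], [-1, 4.14], [0.28, 2.66], [-3.11, 3.11]. Speed limits (rad/s): [2.57, 2.57, 3.14, 3.14, 3.14, 3.14].

INTERFACE

Orientations are given as [roll, pitch, yaw] about the fixed x, y, z axes, in that order (R = Rz(yaw) Ry(pitch) Rx(roll)).
In Python, from plant import get_obs, capture, camera_model, close_job, search_frame, regions_of, pinpoint gives the robot as it stands. The module is installed in compiled form; this text tells all that it offers.
- The arm moves only by the shell command python3 -m pendant 'ROWS'. ROWS is JSON, one flat list of numbers, 7 for each row, row after row: the shift along the tool's x, y, z in units of 30 mm (1.0 is 30 mm), then the turn, a rotation vector about the tool's x, y, z in units of 4 degrees (1.0 is 4 degrees), then the closure, from -1 (fully open) to 1 (shut), so that 0 is half open. In form: [dx, dy, dz, wx, wy, wz, gripper, dx, dy, dz, wx, wy, wz, gripper, ...]. A call has 1 to 12 rows; each row shifts and turns the commanded pose from where the row before left it, along the tool's axes as they then stand; what a row does not reach is not made up. A row lasts 1/10 s, in which the tool goes at most 50 mm and 8.59 degrees, less where a joint would pass 70% of its speed; a pose out of reach is approached as far as the arm can. A call with a number of a shift or a turn outside -1 to 1 is refused whole. A call with a gripper value outside its range is refused whole. The fingers move at their own pace and stop on an object; the grip force is fixed at half the most. Time passes only in rows, so rows that do not move let the fingers close. It gives the time, the measured TCP pose, the force, the opening and the grip force at its end, in the units of the state.
- get_obs(): the state, without advancing time (a new reading comes with each control period).
- capture(name): name is "scene" or "side" or "wrist"; returns the picture (420x560x3 uint8, red, green, blue); there is no depth.
- camera_model(name): a dict with "fov_y" (degrees; the focal length in pixels is half the picture's height over the tangent of half this angle, whatever the lens; pixels are square), "cx", "cy" (the principal point, pixels), "pose" (4x4, takes a point from camera to world coordinates). Camera axes: x right, y up, looking along -z (the intrinsics and any distortion apply to the point x, -y, -z); pixel columns grow to the right and rows downward; lengths in mm; the calibration is good to about 2 mm. A picture is of the moment at which its call begins: read the wrist's pose just before it. camera_model takes no time and is no camera call; for the wrist camera it gives the pose at the moment of the call.
- close_job(): hands the job in; it is judged then, once.
Trained networks look in the newest picture that a camera, given by its name, has taken for a name from the list of things; names that differ only in an ending like _2 or _b are one class to them, and where a whole thing is asked for, a point or a joint stands for the part that bears it (a point fixed in the world has none). Each returns a list of dicts, best first, with "score" (0 to 1); they miss things now and then, are a little off and sometimes report something else, mostly with a low value. They report only what shows in the picture. A call takes as long as a camera call.
- search_frame(camera, thing): "location" ([column, row] in pixels, amid what is visible of it).
- regions_of(camera, thing): "pixels" (420x560 bool, what is visible of it) and "location" ([column, row] in pixels, amid what is visible of it).
- pinpoint(camera, thing): "location" ([column, row] in pixels: a listed point, or the origin of a listed thing).
The state is a dict: "time": time; "joint_positions": joint angles; "dq": joint speeds; "tau": joint torques, N m; "tool_pos": TCP position; "tcp_rot": TCP orientation; "contact_force": force on the tool from outside, world axes, zero at the start; "moment": the same for the moment, N m; "grip_width": finger opening in mm; "finger_force": force on a finger pad.
Only numpy, scipy, OpenCV 4.12 (cv2) and the standard library are available. Lean on these libraries where they do the work, as an engineer would, in place of code of your own. Each camera call takes 0.05 s, during which the arm holds its last target. There are 200 camera calls.

## Working session

There is one attempt and no reset: what is moved stays moved. The work goes in short steps, Python scripts to look and compute and a shell command to move; the robot and the scene stay as the last step left them, time stands still between calls to the robot, and variables do not carry over. Pictures are saved under pics/ and viewed, at most 10 in all, crops included, and the job is handed in when it is done.

```bash
mkdir -p pics
cat > h.py <<'E'
import numpy as np, cv2
from plant import *
from scipy.spatial.transform import Rotation as R
def ray(cam,px):
    m=camera_model(cam); f=210/np.tan(np.radians(m['fov_y']/2)); P=np.array(m['pose'])
    d=P[:3,:3]@np.array([(px[0]-m['cx'])/f,-(px[1]-m['cy'])/f,-1]); return P[:3,3],d/np.linalg.norm(d)
def atz(cam,px,z):
    o,d=ray(cam,px); return o+d*(z-o[2])/d[2]
def tri(a,b):
    (o1,d1),(o2,d2)=a,b
    s=np.linalg.lstsq(np.c_[d1,-d2],o2-o1,rcond=None)[0]
    p,q=o1+s[0]*d1,o2+s[1]*d2; return (p+q)/2,np.linalg.norm(p-q)
E
python3 - <<'E'
from h import *
np.set_printoptions(precision=1,suppress=True)
print({k:(v if k!='pose' else np.array(v)) for k,v in camera_model('scene').items()})
print(camera_model('side').keys())
ims=[]
R_={}
for c in ['scene','side']:
    im=capture(c); cv2.imwrite(f'pics/{c}.png',im[:,:,::-1])
    for t in ['latch_grip','latch','lip','bin_pull','bin_rim','unit','alu_lid','jar_top','bin','sippy_cup']:
        r=pinpoint(c,t)[:1]
        if r: R_[c,t]=r[0]; print(c,t,round(r[0]['score'],2),np.array(r[0]['location']))
for t in ['latch_grip','latch','lip','bin_pull','bin_rim','unit','alu_lid','jar_top','bin','sippy_cup']:
    if ('scene',t) in R_ and ('side',t) in R_:
        print(t,*tri(ray('scene',R_['scene',t]['location']),ray('side',R_['side',t]['location'])))
print(get_obs())
E
```

```text
{'fov_y': 49.026822875136574, 'cx': 270.789409466268, 'cy': 210.60434122409197, 'pose': array([[  -0.2,    0.9,   -0.3,  189.2],
       [  -1. ,   -0.2,    0.1,  103.3],
       [   0. ,    0.3,    1. , 1408.7],
       [   0. ,    0. ,    0. ,    1. ]])}
dict_keys(['fov_y', 'cx', 'cy', 'pose'])
scene latch_grip 0.6 [281.5 206.8]
scene latch 0.56 [280.1 209.6]
scene lip 0.96 [266.5 229.2]
scene bin_pull 0.77 [298.  259.2]
scene bin_rim 0.58 [293.7 247.6]
scene unit 0.88 [280.3 229.3]
scene alu_lid 0.93 [210.  219.1]
scene jar_top 0.69 [279.1 202.9]
scene bin 0.9 [285.  240.8]
scene sippy_cup 0.77 [335.8 183.3]
side latch_grip 0.6 [290.7 208.9]
side latch 0.71 [289.3 213. ]
side lip 0.83 [262.7 231.4]
side bin_pull 0.6 [282.9 272.4]
side bin_rim 0.86 [284.4 261.5]
side unit 0.61 [288.7 235.4]
side alu_lid 0.67 [221.6 190. ]
side jar_top 0.7 [332.7 192.2]
side bin 0.72 [285.4 252. ]
side sippy_cup 0.62 [372.3 218.2]
latch_grip [564.9  -3.4 275.2] 17.970744011459566
latch [566.3  -0.9 242.9] 14.007360884958192
lip [511.   45.3 246.7] 2.626405425148006
bin_pull [443.6 -26.7 141.9] 11.54981888463504
bin_rim [471.9 -21.6 156.8] 4.794672085143919
unit [562.6  -4.7  52.4] 10.399258453596282
alu_lid [595.1 190.8 178.6] 4.6046919029601785
jar_top [717.9 -57.7 -35.7] 105.74107473368737
bin [517.  -10.5  62.9] 1.1539694759057189
sippy_cup [ 693.  -218.9   14.6] 21.428807624094585
{'time': 1.1, 'joint_positions': array([ 1.2,  0.3,  1.5, -0. ,  1.3, -0.1]), 'dq': array([-0.,  0., -0.,  0., -0., -0.]), 'tau': array([ -0. , -43.1, -24.4,   0.1,   0. ,   0. ]), 'tool_pos': array([120.6, 511. , 226.7]), 'tcp_rot': array([3.1, 0. , 2.9]), 'contact_force': array([-0.7,  0.4,  0.1]), 'moment': array([ 0.,  0., -0.]), 'finger_force': 0.0, 'grip_width': 92.18107271620174}
```

Run:
```python
import cv2,numpy as np
a=cv2.imread('pics/scene.png')[150:320,170:400];b=cv2.imread('pics/side.png')[150:320,170:400]
cv2.imwrite('pics/m.png',np.vstack([cv2.resize(x,None,fx=1.75*2,fy=1.75*2,interpolation=cv2.INTER_CUBIC)[:600//1] for x in (a,)]))
cv2.imwrite('pics/m2.png',np.vstack([cv2.resize(x,None,fx=3.4,fy=3.4,interpolation=cv2.INTER_CUBIC) for x in (b,)]))
```

```text
(no output)
```

View pics/m.png

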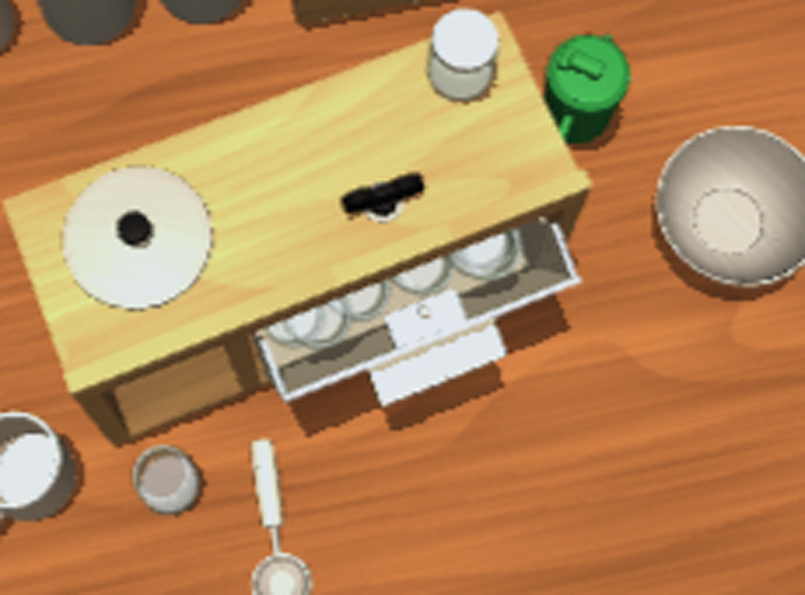

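View pics/m2.png

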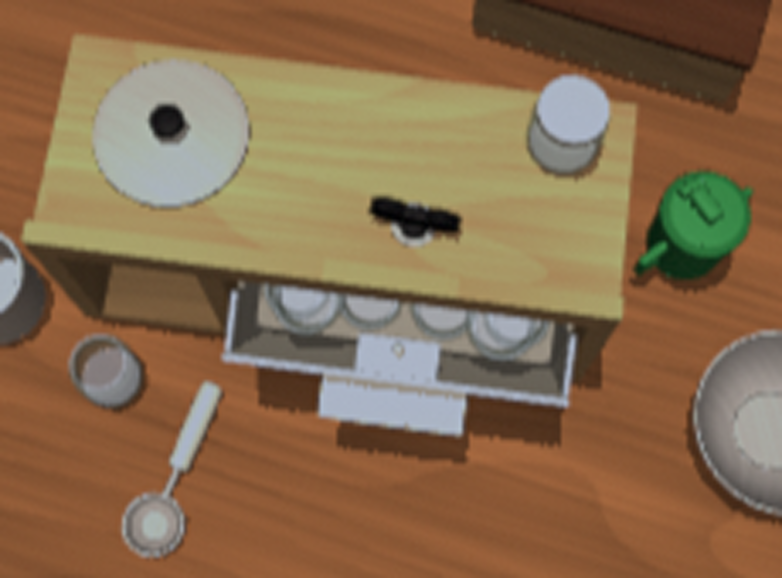

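Run:
```python
from h import *
np.set_printoptions(precision=3,suppress=True)
for c in ['scene','side','wrist']: m=camera_model(c);print(c,m['fov_y'],m['cx'],m['cy'],np.array(m['pose']))
im=capture('side')
o=get_obs();print(o['tool_pos'],o['tcp_rot'])
```

```text
scene 49.026822875136574 270.789409466268 210.60434122409197 [[  -0.208    0.93    -0.303  189.194]
 [  -0.978   -0.197    0.065  103.338]
 [   0.001    0.31     0.951 1408.672]
 [   0.       0.       0.       1.   ]]
side 52.939190547136896 282.5461772310122 210.98777497259763 [[   0.313    0.905   -0.289  281.179]
 [  -0.95     0.299   -0.093  -76.885]
 [   0.003    0.303    0.953 1206.091]
 [   0.       0.       0.       1.   ]]
wrist 69.83028664040457 275.1252318391663 211.23503952270596 [[  0.228  -0.928  -0.293  41.269]
 [  0.974   0.218   0.069 530.84 ]
 [ -0.     -0.301   0.954 384.556]
 [  0.      0.      0.      1.   ]]
[120.588 510.99  226.73 ] [ 3.141 -0.     2.91 ]
```

The scene crop shows the bin open, with its pull centred near crop (438,365). The wings are nearly parallel to the lip at about (383,190). The jar is back right, the lid left. Next I'll fit the unit pose from the board corners.

```bash
cat > fit.py <<'E'
from h import *
from scipy.optimize import least_squares
np.set_printoptions(precision=3,suppress=True)
def proj(cam,p):
    m=camera_model(cam); f=210/np.tan(np.radians(m['fov_y']/2)); P=np.array(m['pose'])
    q=P[:3,:3].T@(np.asarray(p)-P[:3,3]); return np.array([m['cx']-f*q[0]/q[2],m['cy']+f*q[1]/q[2]])
# unit-frame pts
A={'BL':(115,275,210),'BR':(115,-153,210),'FR':(-55,-153,228),'FL':(-55,275,228),'G':(0,0,238)}
ob=[('scene','BL',(5,200)),('scene','BR',(500,13)),('scene','FR',(590,184)),('scene','FL',(72,390)),('scene','G',(383,193)),
('side','BL',(75,37)),('side','BR',(635,103)),('side','FR',(622,308)),('side','FL',(25,232)),('side','G',(415,215))]
def U(v,p): c,s=np.cos(v[2]),np.sin(v[2]); return np.array([v[0]+c*p[0]-s*p[1],v[1]+s*p[0]+c*p[1],p[2]])
def px(c,q): k=3.5 if c=='scene' else 3.4; return np.array([170+(q[0]+.5)/k,150+(q[1]+.5)/k])
def res(v): return np.concatenate([proj(c,U(v,A[n]))-px(c,q) for c,n,q in ob])
E
python3 - <<'E'
from fit import *
for sub in (ob,ob[:5],ob[5:]):
    f=lambda v:np.concatenate([proj(c,U(v,A[n]))-px(c,q) for c,n,q in sub])
    s=least_squares(f,[565,0,0.],loss='soft_l1'); print(s.x); print(f(s.x).reshape(-1,2).tolist())
    v=s.x
# bin tilt from pull & rim px
s=least_squares(res,[565,0,0.],loss='soft_l1').x
def pt(t,x,z): # bin point, tilt t out to front(-x)
    return (-52+x*np.cos(t)-z*np.sin(t),0,18+z*np.cos(t)-x*np.sin(t)*1) 
for t in np.arange(0.1,.56,.05):
    print(t,[proj(c,U(s,pt(t,x,z))) for c in('scene','side') for x,z in((-38,122),(0,158))])
E
```

```text
[577.384  -5.203   0.186]
[[-0.30147067959015317, -0.6184608643699789], [0.4420304544859732, -1.7959674468077367], [1.0708023417749928, -0.8235183926875607], [0.22385961208340177, 0.05514890484693069], [0.47238016796194415, -1.7858083776998512], [-1.0178839469425611, -0.7476429600888537], [0.08541306883569177, 0.4511451475511592], [-0.45481043743677674, 3.3889412280763622], [-1.73726263726914, 2.7445703683103773], [-0.4609115038929872, -0.5867069777148117]]
[574.709  -3.573   0.181]
[[-0.7179222988418417, -0.05766696707453889], [0.37039069795486057, -0.7135600829282964], [0.7636956150952301, 0.4592263822301561], [-0.4831138517037914, 0.7799661156412867], [0.09257289013839909, -0.7448881132348504]]
[580.135  -6.098   0.186]
[[-0.3539600222290744, -1.492732815070923], [0.6722818684530694, -0.45986731336847697], [0.24068296146424473, 2.376470606780998], [-0.9558232069747419, 1.9194452638806183], [0.24291853542598574, -1.5108448606463014]]
0.1 [array([293.503, 246.006]), array([289.133, 232.177]), array([285.847, 261.803]), array([287.753, 245.96 ])]
0.15000000000000002 [array([294.346, 
[... 416 characters left out ...]
2.727]), array([284.707, 270.294]), array([286.122, 258.555])]
0.3500000000000001 [array([297.469, 254.652]), array([294.504, 245.375]), array([284.439, 272.328]), array([285.722, 261.692])]
0.40000000000000013 [array([298.175, 256.301]), array([295.511, 248.01 ]), array([284.179, 274.312]), array([285.327, 264.802])]
0.45000000000000007 [array([298.845, 257.909]), array([296.489, 250.621]), array([283.928, 276.238]), array([284.94 , 267.874])]
0.5000000000000001 [array([299.478, 259.472]), array([297.433, 253.201]), array([283.689, 278.1  ]), array([284.562, 270.897])]
0.5500000000000002 [array([300.07 , 260.983]), array([298.34, 255.74]), array([283.46, 279.89]), array([284.194, 273.859])]
```

```bash
python3 -m pendant '[-0.9,-0.5,-0.3,0,0,0,1,-0.9,-0.5,-0.3,0,0,0,1,-0.9,-0.5,-0.3,0,0,0,1,-0.9,-0.5,-0.3,0,0,0,1,-0.9,-0.5,-0.3,0,0,0,1,-0.9,-0.5,-0.3,0,0,0,1,-0.9,-0.5,-0.3,0,0,0,1,-0.9,-0.5,-0.3,0,0,0,1,-0.9,-0.5,-0.3,0,0,0,1]'
python3 -m pendant '[0,0,0,0,0,-1,1,0,0,0,0,0,-1,1,0,0,0,0,0,-1,1,0,0,0,0,0,-1,1,0,0,0,0,0,-1,1,0,0,0,0,0,-1,1]'
cat >> h.py <<'E'
def todo(target):
    o=get_obs(); M=R.from_euler('xyz',o['tcp_rot']).as_matrix(); return M.T@(np.array(target)-o['tool_pos'])/30
E
python3 -c "
from fit import *
s=least_squares(res,[565,0,0.],loss='soft_l1').x
print(todo(U(s,(-185,0,300))))"
```

```text
time: 2.05
tool_pos: [326.8, 322.8, 308.3]
tcp_rot: [3.141, 0.0, 2.91]
contact_force: [0.2, 0.7, -1.1]
grip_width: 24.4
finger_force: 0.0
time: 2.65
tool_pos: [326.1, 323.7, 307.8]
tcp_rot: [3.141, 0.0, -2.952]
contact_force: [-0.0, 0.0, -0.2]
grip_width: -0.2
finger_force: 0.0
[  0.01  -12.322   0.258]
```

```bash
python3 -m pendant '[0,-1,0,0,0,0,1,0,-1,0,0,0,0,1,0,-1,0,0,0,0,1,0,-1,0,0,0,0,1,0,-1,0,0,0,0,1,0,-1,0,0,0,0,1,0,-1,0,0,0,0,1,0,-1,0,0,0,0,1,0,-1,0,0,0,0,1,0,-1,0,0,0,0,1,0,-1,0,0,0,0,1,0,-1,0,0,0,0,1]'
python3 -m pendant '[0,-0.3,0,0,0,0,1,0,0,0,0,0,0,1,0,0,0,0,0,0,1]'
python3 - <<'E'
from fit import *
s=least_squares(res,[565,0,0.],loss='soft_l1').x
im=capture('wrist'); cv2.imwrite('pics/w1.png',im[:,:,::-1])
for t,z in [('latch_grip',238),('latch',212),('lip',210),('bin_pull',118),('bin_rim',165),('bin',18),('unit',0)]:
    r=pinpoint('wrist',t)[:1]
    if r: p=atz('wrist',r[0]['location'],z); c,q=np.cos(s[2]),np.sin(s[2]); d=p[:2]-s[:2]; print(t,round(r[0]['score'],2),np.array(r[0]['location']),p,'unit',c*d[0]+q*d[1],-q*d[0]+c*d[1])
print(s,get_obs()['tool_pos'])
E
```

```text
time: 3.85
tool_pos: [393.1, -31.2, 307.9]
tcp_rot: [-3.142, 0.001, -2.955]
contact_force: [-0.1, 0.2, -0.4]
grip_width: 0.3
finger_force: 0.0
time: 4.15
tool_pos: [394.5, -38.1, 307.7]
tcp_rot: [3.141, -0.0, -2.955]
contact_force: [-1.3, 0.4, -0.1]
grip_width: 0.4
finger_force: 0.0
bin_pull 0.95 [274.4 234.2] [452.004 -26.806 118.   ] unit -127.21369068267268 1.9002660820429824
bin_rim 0.46 [482.2 252.1] [411.242 196.989 165.   ] unit -125.98641302903522 229.37432730884774
bin 0.88 [274.7 259. ] [534.501 -11.104  18.   ] unit -43.2361349827595 2.112150651730225
[577.384  -5.203   0.186] [394.67  -38.394 307.751]
```

View pics/w1.png

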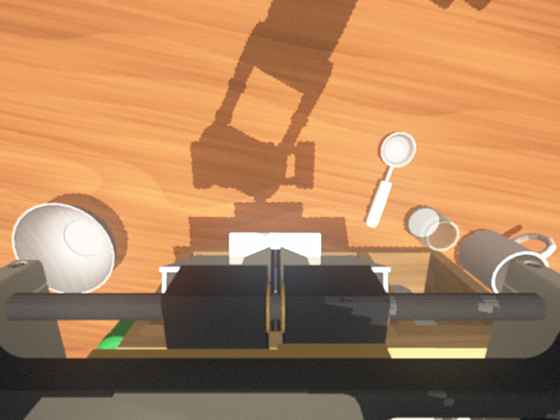

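```bash
python3 -m pendant '[0,0,0.8,0,0,0,1,0,0,0.8,0,0,0,1,0,0,0.8,0,0,0,1,0,0,0.8,0,0,0,1,0,0,0.8,0,0,0,1,0,0,0.8,0,-1,0,1,0,0,0.8,0,-1,0,1,0,0,0.7,0,-1,0,1,0,0,0,0,0,0,1,0,0,0,0,0,0,1]'
cat >> fit.py <<'E'
S=np.array([577.4,-5.2,0.188])
def inU(p): c,q=np.cos(S[2]),np.sin(S[2]); d=np.array(p)[:2]-S[:2]; return np.array([c*d[0]+q*d[1],-q*d[0]+c*d[1],p[2]])
E
python3 -c "
from fit import *
o=get_obs();print(inU(o['tool_pos']),o['tcp_rot'],o['contact_force'],todo(U(S,(-150,0,116))))"
```

```text
time: 5.55
tool_pos: [399.4, -38.1, 119.5]
tcp_rot: [3.141, 0.208, -2.955]
contact_force: [0.1, 0.0, -0.0]
grip_width: 0.5
finger_force: 0.0
[-181.02     0.918  119.464] [ 3.141  0.208 -2.955] [ 0.108  0.02  -0.01 ] [-0.988 -0.029  0.327]
```

```bash
python3 -m pendant '[-0.5,0,0.15,0,0,0,1,-0.5,0,0.15,0,0,0,1,-0.2,0,0.05,0,0,0,1,0,0,0,0,0,0,1]'
python3 -m pendant '[-0.2,0,0.04,0,0,0,1,-0.2,0,0.04,0,0,0,1,-0.2,0,0.04,0,0,0,1]'
python3 -c "
from fit import *
o=get_obs();print(inU(o['tool_pos']),o['contact_force'],o['moment'])"
```

```text
time: 5.95
tool_pos: [437.3, -30.9, 117.0]
tcp_rot: [-3.141, 0.21, -2.953]
contact_force: [-0.2, 0.4, -0.5]
grip_width: 1.1
finger_force: 0.0
time: 6.25
tool_pos: [454.2, -27.5, 116.5]
tcp_rot: [3.141, 0.209, -2.955]
contact_force: [-1.9, -0.7, 1.0]
grip_width: 0.5
finger_force: 0.8
[-125.191    1.086  116.549] [-1.9   -0.709  1.026] [-0.04   0.436 -0.045]
```

```bash
for i in 1; do python3 -m pendant '[-0.1,0,0.02,0,0,0,1,-0.1,0,0.02,0,0,0,1,-0.1,0,0.02,0,0,0,1]'
python3 -m pendant '[-0.1,0,0.02,0,0,0,1,-0.1,0,0.02,0,0,0,1]'; done
python3 -c "
from fit import *
o=get_obs();print(inU(o['tool_pos']),o['contact_force'],o['moment'])
for c in ('scene','side'):
  capture(c)
  for t in ('bin_pull','bin_rim'): print(c,t,[(round(r['score'],2),np.array(r['location'])) for r in pinpoint(c,t)[:1]])
"
```

```text
time: 6.55
tool_pos: [463.1, -25.8, 116.5]
tcp_rot: [3.141, 0.209, -2.955]
contact_force: [-1.4, -0.5, 0.4]
grip_width: 0.2
finger_force: 0.7
time: 6.75
tool_pos: [469.3, -24.7, 116.6]
tcp_rot: [3.142, 0.21, -2.955]
contact_force: [-0.5, -0.5, 0.3]
grip_width: 0.3
finger_force: 0.5
[-109.825    1.052  116.591] [-0.48  -0.523  0.324] [-0.063  0.286  0.029]
scene bin_pull [(0.73, array([292.5, 246.8]))]
scene bin_rim [(0.87, array([290.2, 233.7]))]
side bin_pull [(0.88, array([283.5, 260.1]))]
side bin_rim [(0.92, array([288.6, 246.2]))]
```

```bash
python3 -m pendant '[-0.1,0,0.02,0,0,0,1,-0.07,0,0.015,0,0,0,1]'
python3 -m pendant '[-0.05,0,0.01,0,0,0,1,-0.05,0,0.01,0,0,0,1]'
```

```text
time: 7.25
tool_pos: [474.3, -23.8, 116.7]
tcp_rot: [3.142, 0.21, -2.955]
contact_force: [-1.6, -0.4, 0.5]
grip_width: 0.5
finger_force: 0.4
time: 7.45
tool_pos: [477.3, -23.2, 116.7]
tcp_rot: [3.142, 0.21, -2.954]
contact_force: [1.0, 0.7, 1.0]
grip_width: 0.4
finger_force: 0.3
```

```bash
python3 -m pendant '[-0.05,0,0.01,0,0,0,1,0,0,0,0,0,0,1]'
python3 -c "
from fit import *
o=get_obs();print(inU(o['tool_pos']),o['contact_force'],o['moment'])"
```

```text
time: 7.65
tool_pos: [479.0, -22.9, 116.7]
tcp_rot: [-3.142, 0.21, -2.954]
contact_force: [-0.1, -0.8, -0.3]
grip_width: 0.2
finger_force: 0.0
[-99.997   1.021 116.724] [-0.07  -0.823 -0.297] [-0.039  0.121  0.013]
```

```bash
python3 -m pendant '[-0.05,0,0.01,0,0,0,1,0,0,0,0,0,0,1]'
python3 -m pendant '[-0.05,0,0.01,0,0,0,1,0,0,0,0,0,0,1]'
python3 -c "
from fit import *
o=get_obs();print(inU(o['tool_pos']),o['contact_force'],o['moment'])
for c in ('scene','side'):
  im=capture(c);cv2.imwrite(f'pics/{c}2.png',cv2.resize(im[180:300,200:360,::-1],None,fx=4,fy=4,interpolation=cv2.INTER_CUBIC))
  for t in ('bin_pull','bin_rim'): print(c,t,[(round(r['score'],2),np.array(r['location'])) for r in pinpoint(c,t)[:1]])
"
```

```text
time: 7.85
tool_pos: [480.4, -22.6, 116.7]
tcp_rot: [-3.142, 0.21, -2.955]
contact_force: [0.6, -0.3, -0.6]
grip_width: 0.2
finger_force: 0.0
time: 8.05
tool_pos: [481.9, -22.3, 116.8]
tcp_rot: [-3.142, 0.21, -2.955]
contact_force: [-0.5, 0.0, -1.0]
grip_width: 0.5
finger_force: 0.0
[-97.029   1.017 116.76 ] [-0.494  0.042 -0.999] [-0.024  0.166  0.02 ]
scene bin_pull []
scene bin_rim [(0.57, array([287.3, 225.6]))]
side bin_pull [(0.65, array([286. , 255.2]))]
side bin_rim [(0.59, array([290.7, 240.2]))]
```

View pics/side2.png

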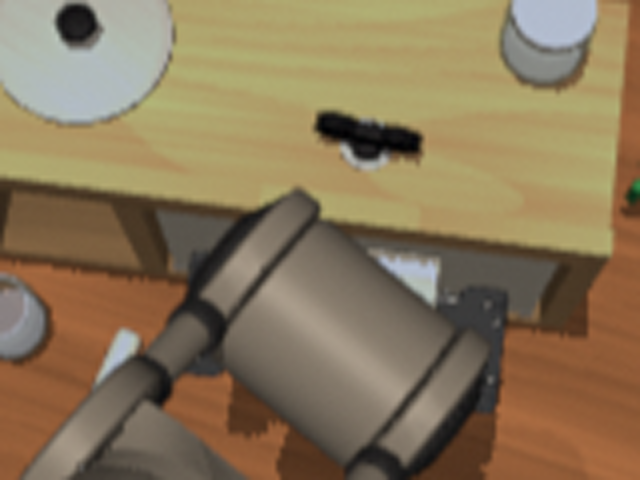

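Side view: the bin is nearly upright and the panel almost under the lip, but there's no buffer force yet. I'll keep going slowly.

```bash
python3 -m pendant '[-0.05,0,0.01,0,0,0,1,-0.05,0,0.01,0,0,0,1]'
python3 -m pendant '[-0.05,0,0.01,0,0,0,1]'
python3 -m pendant '[-0.05,0,0.01,0,0,0,1]'
python3 -c "
from fit import *
o=get_obs();print(inU(o['tool_pos']),o['contact_force'],o['moment'])"
```

```text
time: 8.55
tool_pos: [482.8, -21.7, 116.1]
tcp_rot: [3.141, 0.205, -2.954]
contact_force: [-11.0, -2.9, 5.2]
grip_width: 0.3
finger_force: 5.2
time: 8.65
tool_pos: [483.1, -21.4, 115.7]
tcp_rot: [3.14, 0.202, -2.954]
contact_force: [-15.1, -6.6, 7.0]
grip_width: 0.4
finger_force: 7.3
time: 8.75
tool_pos: [483.3, -21.1, 115.3]
tcp_rot: [3.139, 0.2, -2.953]
contact_force: [-18.9, -7.3, 9.4]
grip_width: 0.3
finger_force: 9.5
[-95.459   1.987 115.29 ] [-18.859  -7.332   9.388] [-1.174  2.945 -0.205]
```

```bash
python3 -m pendant '[0.2,0,-0.04,0,0,0,1,0.5,0,-0.1,0,0,0,1,0.9,0,-0.2,0,0,0,1,0.9,0,-0.2,0,0,0,1,0.9,0,-0.2,0,1,0,1,0,0,-0.9,0,1,0,1,0,0,-0.9,0,1,0,1,0,0,-0.9,0,0,0,1,0,0,-0.9,0,0,0,1,0,0,-0.9,0,0,0,1,0,0,-0.9,0,0,0,1]'
python3 -c "
from fit import *
o=get_obs();print(inU(o['tool_pos']),o['tcp_rot'],o['contact_force'],o['moment'])
for c in ('scene','side'):
  im=capture(c)
  for t in ('bin_pull','bin_rim','latch_grip'): print(c,t,[(round(r['score'],2),np.array(r['location'])) for r in pinpoint(c,t)[:1]])
  cv2.imwrite(f'pics/{c}3.png',cv2.resize(im[170:290,200:360,::-1],None,fx=4,fy=4,interpolation=cv2.INTER_CUBIC))
def pt(t,x,z): return (-52+x*np.cos(t)-z*np.sin(t),0,18+z*np.cos(t)+x*np.sin(t))
for t in(0,.05,.1): print(t,[proj(c,U(S,pt(t,x,z))) for c in('scene','side') for x,z in((-38,122),(0,158))])
"
```

```text
time: 9.85
tool_pos: [379.6, -41.5, 280.2]
tcp_rot: [-3.141, 0.001, -2.954]
contact_force: [-0.3, 1.0, -0.8]
grip_width: 0.3
finger_force: 0.0
[-201.07     1.264  280.237] [-3.141  0.001 -2.954] [-0.286  1.011 -0.779] [ 0.001 -0.002 -0.009]
scene bin_pull [(0.61, array([290.4, 242.4]))]
scene bin_rim [(0.89, array([285.3, 223.7]))]
scene latch_grip [(0.66, array([180.1, 286. ]))]
side bin_pull [(0.73, array([287.8, 255.8]))]
side bin_rim [(0.59, array([290.5, 239.1]))]
side latch_grip [(0.66, array([292.1, 211.4]))]
0 [array([291.831, 242.432]), array([286.939, 227.03 ]), array([286.528, 257.455]), array([288.616, 239.795])]
0.05 [array([292.653, 244.523]), array([288.065, 229.57 ]), array([286.219, 259.922]), array([288.219, 242.859])]
0.1 [array([293.454, 246.602]), array([289.186, 232.149]), array([285.914, 262.368]), array([287.819, 245.963])]
```

View pics/side3.png

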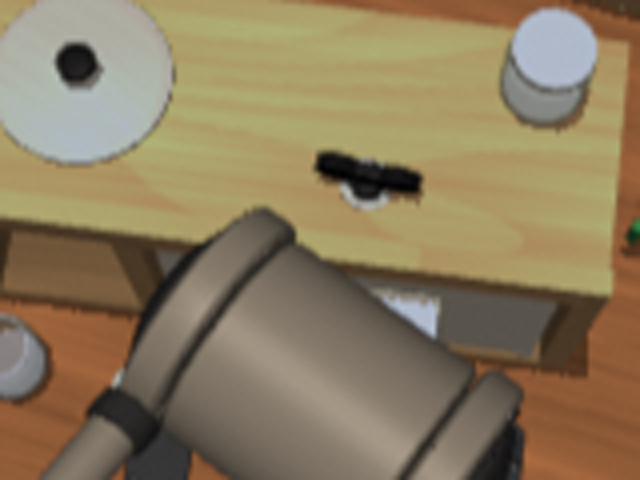

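The bin is shut: rim and pull pixels match tilt ≈ 0. The wings are at about crop (368,173), slightly clockwise of parallel. Next I move over and turn for the latch.

```bash
python3 -m pendant '[0,0,-0.8,0,0,0,0.4,0,0,-0.8,0,0,0,0.4,-0.9,-0.3,0,0,0,0,0.4,-0.9,-0.3,0,0,0,0,0.4,-0.9,-0.3,0,0,0,0,0.4,-0.8,-0.3,0,0,0,0,0.4,-0.8,-0.3,0,0,0,0,0.4,-0.8,-0.3,0,0,0,0,0.4,-0.8,-0.3,0,0,0,0,0.4,-0.8,-0.2,0,0,0,0,0.4]'
python3 -m pendant '[0,0,0,0,0,1,0.4,0,0,0,0,0,1,0.4,0,0,0,0,0,1,0.4,0,0,0,0,0,1,0.4,0,0,0,0,0,1,0.4,0,0,0,0,0,1,0.4,0,0,0,0,0,1,0.4,0,0,0,0,0,1,0.4,0,0,0,0,0,1,0.4,0,0,0,0,0,1,0.4,0,0,0,0,0,1,0.4,0,0,0,0,0,1,0.4]'
python3 -m pendant '[0,0,0,0,0,1,0.4,0,0,0,0,0,1,0.4,0,0,0,0,0,1,0.4,0,0,0,0,0,1,0.4,0,0,0,0,0,1,0.4,0,0,0,0,0,1,0.4,0,0,0,0,0,1,0.4,0,0,0,0,0,1,0.4,0,0,0,0,0,1,0.4,0,0,0,0,0,1,0.4,0,0,0,0,0,0,0.4]'
python3 - <<'E'
from fit import *
o=get_obs();print(inU(o['tool_pos']),o['tcp_rot'],o['joint_positions'])
im=capture('wrist'); cv2.imwrite('pics/w2.png',im[:,:,::-1])
for t,z in [('latch_grip',238),('latch',212),('lip',210)]:
    for r in pinpoint('wrist',t)[:2]: p=atz('wrist',r['location'],z); print(t,round(r['score'],2),np.array(r['location']),p,inU(p))
for r in regions_of('wrist','latch')[:1]:
    m=r['pixels'];ys,xs=np.nonzero(m); print(len(xs),xs.min(),xs.max(),ys.min(),ys.max())
E
```

```text
time: 11.25
tool_pos: [590.8, -72.5, 325.6]
tcp_rot: [3.141, -0.002, -2.955]
contact_force: [-0.3, -0.3, 0.7]
grip_width: 27.5
finger_force: 0.0
time: 12.45
tool_pos: [589.8, -72.1, 325.7]
tcp_rot: [-3.141, -0.002, 2.488]
contact_force: [0.4, 0.6, 0.2]
grip_width: 27.4
finger_force: 0.0
time: 13.55
tool_pos: [589.8, -72.1, 325.8]
tcp_rot: [-3.14, -0.001, 1.792]
contact_force: [-0.9, 0.0, -0.3]
grip_width: 27.2
finger_force: 0.0
[ -0.34  -67.985 325.825] [-3.14  -0.001  1.792] [-0.251  0.427  1.127  0.     1.59  -0.472]
latch_grip 0.96 [278.2 134.1] [577.314  -3.826 238.   ] [  0.173   1.366 238.   ]
latch 0.74 [280.3 131.2] [579.159  -2.372 212.   ] [  2.257   2.45  212.   ]
lip 0.8 [224.4  49.9] [520.057  49.99  210.   ] [-46.018  64.935 210.   ]
1322 266 293 90 174
```

View pics/w2.png

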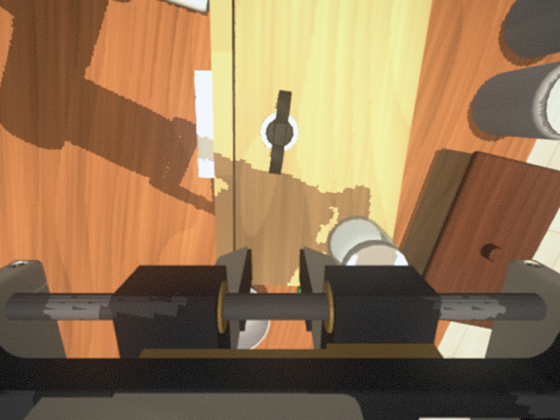

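The wings run from about (286,91) to (275,173) and the lip edge is at column ~234. I'll compute the wing heading and the correction.

Run:
```python
from fit import *
im=cv2.imread('pics/w2.png'); g=im.max(2)
m=((g<75)); m[:85]=0;m[182:]=0;m[:,:255]=0;m[:,:305]=m[:,:305];m[:,305:]=0
ys,xs=np.nonzero(m); print(len(xs))
a,b=[],[]
for y in (94,98,102,106,158,162,166,170):
    c=xs[ys==y]; a.append(atz('wrist',(c.mean()+.0,y),247)); print(y,c.min(),c.max())
a=np.array(a); mid=(a[:4].mean(0)+a[4:].mean(0))/2; d=a[:4].mean(0)-a[4:].mean(0)
print('mid',mid,inU(mid),'heading rel world y',np.arctan2(-d[0],d[1]))
for y in(10,190):
    p=atz('wrist',(234,y),228);print(p)
print(todo((577.3,-4,330)))
```

```text
0<stdin>:7: RuntimeWarning: Mean of empty slice.
  ret = ret.dtype.type(ret / rcount)
Traceback (most recent call last):
ValueError: zero-size array to reduction operation minimum which has no identity
```

Run:
```python
from fit import *
g=cv2.imread('pics/w2.png').max(2); print(g[100,270:296],g[165,262:290])
m=np.zeros(g.shape,bool); m[88:178,258:300]=g[88:178,258:300]<130
a=[]
for y in (94,98,102,106,158,162,166,170):
    c=np.nonzero(m[y])[0]; a.append(atz('wrist',(c.mean(),y),247)); print(y,c.min(),c.max())
a=np.array(a); mid=(a[:4].mean(0)+a[4:].mean(0))/2; d=a[:4].mean(0)-a[4:].mean(0)
print('mid',mid,inU(mid),'heading rel world y',np.arctan2(-d[0],d[1]))
p=[atz('wrist',(234,y),228) for y in (10,190)]; d=p[0]-p[1]; print('lip heading',np.arctan2(-d[0],d[1]))
print(todo((577.3,-4,330)))
```

```text
[242 242 243 242 243 245 234 173 103  95  87  94  96  87  92  85  92  87
  84  86 126 203 245 245 243 242] [241 241 242 242 244 243 247 221 125  80  81  86  87  88  89  86  88  88
  82 116 202 243 245 243 241 240 241 240]
94 279 290
98 278 290
102 278 289
106 277 289
158 271 282
162 271 281
166 270 281
170 270 280
mid [578.196  -2.373 247.   ] [  1.31    2.629 247.   ] heading rel world y 0.10049372851942258
lip heading 0.18318349801873765
[ 2.306  0.093 -0.11 ]
```

```bash
python3 -m pendant '[0.8,0.03,0,0,0,0,0.4,0.8,0.03,0,0,0,0,0.4,0.7,0.03,0,0,0,0,0.4,0,0,0,0,0,1,0.4,0,0,0,0,0,0.7,0.4,0,0,0,0,0,0,0.4,0,0,0,0,0,0,0.4]'
python3 -c "
from fit import *
o=get_obs();print(inU(o['tool_pos']),o['tcp_rot'],o['moment'],todo((577.6,-3.5,228)))"
```

```text
time: 14.5
tool_pos: [577.3, -4.2, 326.9]
tcp_rot: [3.142, -0.0, 1.676]
contact_force: [-0.8, -0.9, 0.5]
grip_width: 27.6
finger_force: 0.0
[  0.118   0.966 326.942] [ 3.142 -0.     1.676] [-0.045  0.052 -0.005] [0.023 0.011 3.298]
```

```bash
python3 -m pendant '[0,0,0.7,0,0,0,0.4,0,0,0.7,0,0,0,0.4,0,0,0.6,0,0,0,0.4,0,0,0.4,0,0,0,0.4,0,0,0,0,0,0,0.4]'
python3 -m pendant '[0,0,0.3,0,0,0,0.4,0,0,0.3,0,0,0,0.4,0,0,0.3,0,0,0,0.4,0,0,0,0,0,0,0.4]'
```

```text
time: 15.0
tool_pos: [576.6, -4.2, 253.3]
tcp_rot: [-3.138, -0.001, 1.675]
contact_force: [-0.5, 0.9, -0.1]
grip_width: 27.8
finger_force: 0.0
time: 15.4
tool_pos: [576.7, -4.1, 226.5]
tcp_rot: [-3.139, -0.001, 1.674]
contact_force: [0.1, 0.2, -0.3]
grip_width: 27.3
finger_force: 0.0
```

```bash
python3 -m pendant '[0,0,0,0,0,0,0.6,0,0,0,0,0,0,0.7,0,0,0,0,0,0,0.8,0,0,0,0,0,0,1,0,0,0,0,0,0,1,0,0,0,0,0,0,1]'
python3 -c "
from fit import *
o=get_obs();print(inU(o['tool_pos']),o['tcp_rot'],o['moment'],o['joint_positions'])"
```

```text
time: 16.0
tool_pos: [577.9, -4.2, 228.4]
tcp_rot: [3.14, 0.0, 1.674]
contact_force: [2.3, -0.1, 1.8]
grip_width: 10.0
finger_force: 30.0
[  0.656   0.918 228.413] [3.14  0.    1.674] [-0.08  -0.398 -0.021] [-0.14   0.437  1.372  0.     1.33  -0.243]
```

```bash
cat > s.py <<'E'
from fit import *
o=get_obs();print('turn~',round(0.09+1.674-o['tcp_rot'][2],3),'F',o['contact_force'],'M',o['moment'],'tau6',o['tau'][5],'w',round(o['grip_width'],1))
E
python3 s.py
python3 -m pendant '[0,0,0,0,0,1,1,0,0,0,0,0,1,1,0,0,0,0,0,1,1]'; python3 s.py
python3 -m pendant '[0,0,0,0,0,1,1,0,0,0,0,0,1,1]'; python3 s.py
```

```text
turn~ 0.09 F [ 2.298 -0.052  1.798] M [-0.08  -0.398 -0.021] tau6 -0.01715528662316501 w 10.0
time: 16.3
tool_pos: [577.9, -4.2, 228.4]
tcp_rot: [3.14, -0.0, 1.462]
contact_force: [2.7, 0.7, 1.7]
grip_width: 9.6
finger_force: 30.0
turn~ 0.302 F [2.727 0.739 1.714] M [-0.048 -0.418  0.05 ] tau6 -0.8496434055268764 w 9.6
time: 16.5
tool_pos: [577.9, -4.2, 228.4]
tcp_rot: [3.14, -0.0, 1.322]
contact_force: [2.9, 0.6, 1.1]
grip_width: 9.6
finger_force: 30.0
turn~ 0.442 F [2.874 0.637 1.142] M [-0.076 -0.405  0.053] tau6 -0.8477489277720451 w 9.6
```

```bash
python3 -m pendant '[0,0,0,0,0,1,1,0,0,0,0,0,1,1]' >/dev/null; python3 s.py
python3 -m pendant '[0,0,0,0,0,1,1]'>/dev/null; python3 s.py
python3 -m pendant '[0,0,0,0,0,1,1]'>/dev/null; python3 s.py
```

```text
turn~ 0.581 F [3.045 0.889 1.663] M [-0.053 -0.368  0.09 ] tau6 -0.847634207457304 w 9.4
turn~ 0.651 F [2.478 0.96  1.726] M [ 0.02  -0.423  0.103] tau6 -0.847742110490799 w 10.0
turn~ 0.721 F [2.238 0.782 1.739] M [-0.052 -0.357  0.068] tau6 -0.8479161188006401 w 9.9
```

```bash
python3 -m pendant '[0,0,0,0,0,1,1]' >/dev/null; python3 s.py
python3 -m pendant '[0,0,0,0,0,1,1]'>/dev/null; python3 s.py
python3 -m pendant '[0,0,0,0,0,1,1]'>/dev/null; python3 s.py
```

```text
turn~ 0.791 F [2.031 0.194 1.251] M [-0.068 -0.314  0.104] tau6 -0.8477736264467239 w 9.4
turn~ 0.861 F [ 3.198 -0.407  1.791] M [-0.073 -0.364  0.1  ] tau6 -0.8475155755877495 w 9.9
turn~ 0.93 F [3.043 0.186 1.202] M [-0.101 -0.336  0.105] tau6 -0.8482608944177628 w 9.8
```

```bash
python3 -m pendant '[0,0,0,0,0,1,1]' >/dev/null; python3 s.py
python3 -m pendant '[0,0,0,0,0,1,1]'>/dev/null; python3 s.py
python3 -m pendant '[0,0,0,0,0,1,1]'>/dev/null; python3 s.py
```

```text
turn~ 1.0 F [2.351 0.218 1.416] M [-0.041 -0.369  0.093] tau6 -0.8479993790388107 w 9.6
turn~ 1.07 F [2.72  0.716 1.251] M [-0.04  -0.244  0.058] tau6 -0.8473966084420681 w 9.7
turn~ 1.14 F [2.814 0.038 1.175] M [-0.034 -0.291  0.118] tau6 -0.8480211161077023 w 9.7
```

```bash
python3 -m pendant '[0,0,0,0,0,1,1]' >/dev/null; python3 s.py
python3 -m pendant '[0,0,0,0,0,1,1]'>/dev/null; python3 s.py
```

```text
turn~ 1.21 F [2.876 1.09  0.295] M [-0.021 -0.327  0.11 ] tau6 -0.8479188568890095 w 9.3
turn~ 1.279 F [ 2.944 -0.26   0.646] M [ 0.001 -0.357  0.098] tau6 -0.8477013744413853 w 9.6
```

```bash
python3 -m pendant '[0,0,0,0,0,1,1]' >/dev/null; python3 s.py
python3 -m pendant '[0,0,0,0,0,1,1]'>/dev/null; python3 s.py
python3 -m pendant '[0,0,0,0,0,1,1]'>/dev/null; python3 s.py
```

```text
turn~ 1.349 F [2.259 0.25  2.413] M [-0.033 -0.313  0.108] tau6 -0.8478465490043163 w 9.8
turn~ 1.419 F [2.63  1.53  1.652] M [-0.056 -0.302  0.078] tau6 -0.8479542285203934 w 9.6
turn~ 1.489 F [ 2.675 -0.307  1.3  ] M [-0.038 -0.295  0.04 ] tau6 -0.8479717187583447 w 9.7
```

```bash
python3 -m pendant '[0,0,0,0,0,1,1]' >/dev/null; python3 s.py
python3 -m pendant '[0,0,0,0,0,1,1]'>/dev/null; python3 s.py
```

```text
turn~ 1.559 F [ 1.756 -0.824  1.756] M [ 0.008 -0.345  0.114] tau6 -0.8479669131338596 w 9.5
turn~ 1.629 F [ 3.107 -0.247  1.507] M [-0.035 -0.306  0.044] tau6 -0.8479033224284649 w 10.0
```

```bash
python3 -m pendant '[0,0,0,0,0,1,1]' >/dev/null; python3 s.py
python3 -m pendant '[0,0,0,0,0,1,1]'>/dev/null; python3 s.py
```

```text
turn~ 1.698 F [ 3.461 -0.215  1.419] M [-0.029 -0.243  0.045] tau6 -0.8478951081633568 w 9.8
turn~ 1.768 F [3.204 0.    1.017] M [-0.027 -0.295  0.079] tau6 -0.8480258658528328 w 9.9
```

```bash
python3 -m pendant '[0,0,0,0,0,1,1]' >/dev/null; python3 s.py
python3 -m pendant '[0,0,0,0,0,1,1]'>/dev/null; python3 s.py
```

```text
turn~ 1.838 F [2.865 0.351 1.614] M [-0.009 -0.285  0.204] tau6 -0.7858068309724331 w 9.7
turn~ 1.907 F [2.594 0.097 1.745] M [-0.031 -0.308  0.196] tau6 -0.6825288757681847 w 9.7
```

```bash
python3 -m pendant '[0,0,0,0,0,0.5,1]' >/dev/null; python3 s.py
```

```text
turn~ 1.942 F [2.835 0.005 1.547] M [ 0.011 -0.317  0.302] tau6 0.13836080208420753 w 9.7
```

```bash
python3 -m pendant '[0,0,0,0,0,0,0.5,0,0,0,0,0,0,0.4,0,0,0,0,0,0,0.4,0,0,0,0,0,0,0.4]'; python3 s.py
python3 -m pendant '[0,0,-0.3,0,0,0,0.4,0,0,-0.6,0,0,0,0.4,0,0,-0.8,0,0,0,0.4,0,0,-0.9,0,0,0,0.4,0,0,-0.9,0,0,0,0.4,0,0,0,0,0,0,0.4]'
python3 - <<'E'
from fit import *
for c in ('scene','side'):
  im=capture(c)
  for t in ('bin_pull','bin_rim','latch_grip'): print(c,t,[(round(r['score'],2),np.array(r['location'])) for r in pinpoint(c,t)[:1]])
print(todo(U(S,(60,0,340))))
E
```

```text
time: 19.1
tool_pos: [577.1, -4.2, 227.8]
tcp_rot: [-3.142, 0.001, -0.176]
contact_force: [-0.2, -0.3, 0.5]
grip_width: 27.2
finger_force: 0.0
turn~ 1.94 F [-0.183 -0.258  0.474] M [-0.025  0.15  -0.028] tau6 -0.007292348309420049 w 27.2
time: 19.7
tool_pos: [578.6, -4.4, 337.9]
tcp_rot: [-3.141, -0.008, -0.176]
contact_force: [0.3, -0.5, -0.1]
grip_width: 27.5
finger_force: 0.0
scene bin_pull [(0.22, array([329.2, 183.8]))]
scene bin_rim []
scene latch_grip [(0.29, array([179.4, 285.8]))]
side bin_pull [(0.84, array([287.9, 254.9]))]
side bin_rim [(0.72, array([290.3, 237.6]))]
side latch_grip [(0.26, array([285.9, 253.1]))]
[ 1.885 -0.679 -0.267]
```

```bash
python3 -m pendant '[-0.8,0,0,0,0,0,0.4,-0.8,0,0,0,0,0,0.4,-0.9,0,0,0,0,0,0.4,0,0,0,0,0,0,0.4]'
python3 -c "
from fit import *
im=capture('wrist');cv2.imwrite('pics/w3.png',im[:,:,::-1])
im=capture('side');cv2.imwrite('pics/side4.png',cv2.resize(im[150:300,160:400,::-1],None,fx=3.3,fy=3.3))"
```

```text
time: 20.5
tool_pos: [501.1, 9.6, 333.3]
tcp_rot: [-3.141, 0.001, -0.175]
contact_force: [0.0, 0.2, 0.2]
grip_width: 27.5
finger_force: 0.0
```

View pics/w3.png

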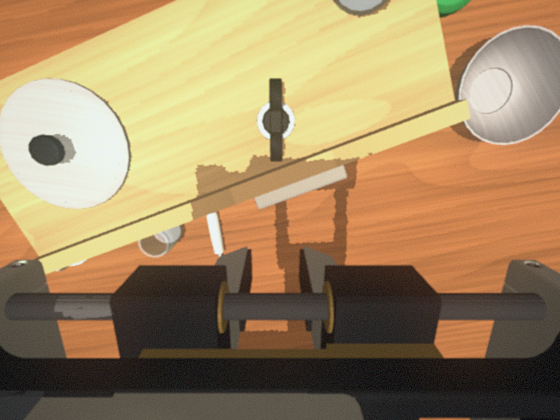

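The wing stands at (275,80–160), parallel to the tool, so the turn of ≈1.94 rad has held. The bin is shut with only its pull showing, the lip is intact and nothing else in view has moved. I'm handing in.

```bash
python3 -c "
from plant import close_job
print(close_job())"
```

```text
the job is handed in; nothing more can be done
None
```

The bin is shut against its buffer, the latch is turned to about 1.94 rad with a last reading of about 0.3 N m (snug range), the gripper has let go, and the job is handed in at about 21 s.

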